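# Lift a stack of adapter discs with the cross-pin key

## Robot

A 7-joint arm with a two-finger parallel gripper is mounted at the origin on the work surface. World frame = base frame: x ahead of the robot, y to its left, z up, the work surface at z = 0. Lengths are in mm, angles in degrees, forces in N, time in s.
With the tool pointing down it reaches from about 400 to 900 mm from the base axis. Payload 5.6 kg.
Tool frame: the origin (TCP) lies at the very end of the fingers, on their centre line; the grasp point (between the pads) lies 19 mm behind it (bot.hold_point_z is the distance from the TCP to the grasp point, in mm); x points along the fingers, y is the direction in which the jaws open and shut, and the axes are right-handed (so a half turn about x gives the same grasp; the last joint's range is limited). The gripper opens to 92 mm and grips with 3 to 60 N. Pads are 20 mm wide; open, the fingers measure 128 mm over their backs; the gripper's body (75 mm by 189 mm) begins 69 mm behind the grasp point.
Start: joints at [-69.442, 26.786, -0.665, 91.828, 0.344, 61.387, -3.226], TCP at [254.24, 598.223, 214.592] pointing down, gripper open.
Joint ranges: [-144.91, 144.91], [-17.63, 115.5], [-89.93, 88.59], [15.96, 139.68], [-74.01, 254.01], [8.47, 105.57], [-167.45, 167.45]. Speed limits (degrees/s): [147.25, 147.25, 180, 180, 180, 180, 180].

## Interface

Orientations are given as a 3x3 rotation matrix whose columns are the frame's x, y, z axes.
In Python, from rig import bot, get_image, camera_model, close_job gives the robot as it stands.
- The arm moves only by the tool play_rows, never from a script. Its argument "commands" is a list of rows, each a list of 3 entries, a list of its own where there are three numbers: the shift along the tool's x, y, z in m, then the turn, a rotation vector about the tool's x, y, z in rad, then the closure, from 0 (fully open) to 1 (shut). In form: [[[tx, ty, tz], [rx, ry, rz], fingers], ...]. A call has 1 to 8 rows; each row is the pose to reach, as a shift and turn from the pose commanded when the call began, along the tool's axes at that moment; what a row does not reach only later rows make up. A row lasts 1/8 s, in which the tool goes at most 62.5 mm and 10.7 degrees, less where a joint would pass 70% of its speed; a pose out of reach is approached as far as the arm can. A call with a gripper value outside its range is refused whole. The fingers move at their own pace and stop on an object; "force" is the grip in N (left out, the last holds). Time passes only in rows, so rows that repeat a pose let the fingers close. It gives the time, the measured TCP pose, the force and the opening at its end, in the units of the state.
- bot.get_obs(): the state, without advancing time (a new reading comes with each control period).
- get_image(name): name is "scene" or "top"; returns the picture (400x640x3 uint8, blue, green, red); there is no depth.
- camera_model(name): a dict with "K" (3x3 intrinsics, pixels), "D" ([k1, k2, p1, p2, k3] as OpenCV has them; the pictures are not rectified), "R" (3x3) and "t" (3): a world point X has camera coordinates R X + t. Camera axes: x right, y down, z forward; pixel columns grow to the right and rows downward; lengths in mm; the calibration is good to about 2 mm. A picture is of the moment at which its call begins. camera_model takes no time and is no camera call.
- close_job(): hands the job in, once; it reports no verdict.
The state is a dict: "t": time; "joint_positions": joint angles; "joint_velocities": joint speeds; "effort": joint torques, N m; "tool_pos": TCP position; "tool_rot": TCP orientation; "force": force on the tool from outside, world axes, zero at the start; "wrist_torque": the same for the moment, N m; "opening": finger opening in mm.
Only numpy, scipy, OpenCV 4.12 (cv2) and the standard library are available. Lean on these libraries where they do the work, as an engineer would, in place of code of your own. Each camera call takes 0.05 s, during which the arm holds its last target. There are 200 camera calls.

## Task

Take the lifting key out of its holder, thread it down through all three slotted adapter discs stacked in the wash tray, feeling for each slot and pressing only gently, then give it a quarter turn so that its cross pin catches under the lowest disc. Lift the three discs out together on the key and set them down gently, centred on the round drying stand, then let go of the key so that it is left standing in the stack, still locked. Do not touch the discs with the gripper, and leave everything else on the table where it is.

Things in the scene. Friction and masses are not known exactly. Their poses are not given: they have to be found in the camera images.
- key: Lifting key, loose, 90 g, upright in the holder. Origin: centre of its lower end, z up the shaft. At the foot a round cross pin, 7 thick, 28 long over its rounded ends, along the key's x; then a round shaft 10 across; from 72 to 116 above the origin a grey handle, 32 along x by 16 along y: pinch it across y. A half turn of the key makes no difference.
- key_pin (a point): middle of the key's cross pin, 3.5 above the key's origin; same axes as the key
- holder: Grey block 64 (x) x 46 (y) x 42 high, fixed; origin under its centre. Its pocket, 33 (x) x 12 (y), has its floor 6 above the table, where the key's pin stands, along the holder's x give or take 3 degrees.
- tray: White square wash tray, fixed, 110 x 110, walls 20 high, floor 6 thick; origin under its centre. In its middle a round seat: a ring 60 outside, 42 inside, its top 22 above the table, open inside down to the floor at 6. The stack of three discs lies on the seat.
- disc_bottom: Lowest of three equal loose aluminium discs, 100 to 170 g, 72 across, 12 thick; origin in the middle of its underside, z up. In its middle a through slot 31 long (disc's x), 9.5 wide, with a 13 x 13 square hole at its centre for the shaft. The key passes only with its pin along the slot, with 1.2 to 1.5 play each side; turned a quarter, the pin catches.
- disc_top: Topmost disc, like disc_bottom, 24 higher; its centre up to 4 off the lowest one's in x and y, its slot turned up to 6 degrees from the lowest one's. Origin in the middle of its underside.
- tray_seat (a point): Centre of the seat in the tray, at its top, 22 above the table. The lowest disc lies within 3 of it in x and y. Between lowest and topmost lies the MIDDLE DISC, whose pose is not reported: its centre lies 5 to 8 off the lowest one's, to any side, mostly along that disc's x or y, its slot turned up to 3 degrees from it. The discs slide on one another when pushed.
- stand: Grey round drying stand, fixed: base 96 in diameter, 6 thick; origin under its centre. On it a round seat like the tray's: a ring 60 outside, 42 inside, top 22 above the table, open inside down to 6, so that the pin has room under the discs.
- stand_seat (a point): centre of the stand's seat, at the height of its top, 22 above the table
- orange_rack: Bystander: orange plastic tube rack, 100 x 200 x 48, with five red-capped tubes, far side of the table; origin under its centre.
- wire_rack: Bystander: steel wire rack 120 x 240 full of red-capped tubes, 103 tall, far left; origin under its centre.
- carton: Bystander: open cardboard box of tubes, 160 x 200 x 130, far right; origin under its centre.
- phone: Bystander: black phone, 74 x 152 x 9, flat on the table near the robot; origin under its centre.
- gel_bottle: Bystander: clear bottle with white cap, 56 across, 150 tall; origin under its centre.
- specimen_cup: Bystander: small open white cup, 52 across, 55 tall; origin under its centre.
- swab_jar: Bystander: small capped clear jar, 52 across, 60 tall; origin under its centre.
Mind the look-alikes: they are no part of the job. What is shaped like the stand but green is not meant.

How it is judged (in metres and radians):
On the way, in this order (a step that is already met when the one before it is completed fails the run):
1. the key is threaded through all three discs, its pin clear below the lowest (z of key_pin in the frame of disc_bottom below -0.0045 m and horizontal distance between key_pin and disc_bottom below 0.012 m and horizontal distance between key_pin and disc_top below 0.015 m), for 0.1 s.
2. the key is turned about a quarter turn under the lowest disc (all of step 1 and angle between the x axis of key and the x axis of disc_bottom, either way round above 1.2 rad), for 0.1 s.
3. all three discs hang clear on the locked key (height (world z) of disc_bottom above 0.055 m and z of disc_top in the frame of disc_bottom between 0.0215 and 0.0275 m and angle between the x axis of key and the x axis of disc_bottom, either way round above 1.1 rad and horizontal distance between key_pin and disc_bottom below 0.012 m), for 0.2 s.
At the end, for the whole second after the job is handed in: All three discs lie flat and stacked, at rest on the stand's seat: lowest within 10 mm of its centre (height within 4 mm), topmost within 20 mm and 24 mm (+3.5/-2.5) higher. The key, released, stands in them within 0.25 rad of upright, pin below the lowest disc, over 1 rad across its slot (horizontal distance between disc_bottom and stand_seat below 0.01 m and horizontal distance between disc_top and stand_seat below 0.02 m and height (world z) of disc_bottom between 0.018 and 0.026 m and angle between disc_bottom's own z axis and vertical below 0.1 rad and z of disc_top in the frame of disc_bottom between 0.0215 and 0.0275 m and z of key_pin in the frame of disc_bottom below -0.002 m and horizontal distance between key_pin and disc_bottom below 0.015 m and angle between the x axis of key and the x axis of disc_bottom, either way round above 1 rad and angle between key's own z axis and vertical below 0.25 rad and linear speed of each of disc_bottom, key below 0.02 m/s); the robot touches nothing.
It fails at once if the discs are pressed on the tray with more than 30 N (contact force between disc_bottom and tray above 30 N).
It fails at once if the stack is set on the stand with more than 40 N (contact force between disc_bottom and stand above 40 N).
It fails at once if the gripper's fingers touch the topmost or lowest disc (contact force between the fingers and disc_top above 0.5 N or contact force between the fingers and disc_bottom above 0.5 N).
It fails at once if a bystander is moved more than 20 mm (distance of any of orange_rack, wire_rack, carton, phone, gel_bottle, specimen_cup, swab_jar from where it was at the start of the episode above 0.02 m).
It also fails if it takes over 72 s, if anything falls off the work surface, if the arm or the gripper's body presses on something with over 40 N, if the wrist force passes 120 N, or if a joint passes its speed limit or range.

## Working session

There is one attempt and no reset: what is moved stays moved. The work goes in short steps, Python scripts to look and compute and a tool call to move; the robot and the scene stay as the last step left them, time stands still between calls to the robot, and variables do not carry over. Pictures are saved under pics/ and viewed, about 8 in all and at most 12, crops included, and the job is handed in when it is done.

Besides the shell and the picture viewer there is one more tool, called after ">>>" in YAML: its name, and indented under it one key for each argument. play_rows: Moves the arm, as the interface text tells. Its arguments: {"type":"object","properties":{"commands":{"type":"array","items":{"type":"array"}},"force":{"type":"number"}},"required":["commands"]}

```bash
ls; mkdir -p pics
python3 - <<'E'
from rig import bot,get_image,camera_model
import cv2,numpy as np
for n in("scene","top"):
    im=get_image(n);cv2.imwrite(f"pics/{n}0.png",im)
    m=camera_model(n);print(n,{k:np.round(v,4).tolist() for k,v in m.items()})
print(bot.get_obs())
E
```

```text
pics
scene {'K': [[469.0515, 0.0, 321.3821], [0.0, 469.0515, 199.6091], [0.0, 0.0, 1.0]], 'D': [-0.0511, 0.0, 0.0, 0.0, 0.0], 'R': [[-0.8841, 0.4671, -0.0106], [0.3967, 0.7384, -0.5453], [-0.2469, -0.4863, -0.8382]], 't': [532.6653, -198.1214, 1479.8934]}
top {'K': [[505.2094, 0.0, 314.2662], [0.0, 505.2094, 210.3141], [0.0, 0.0, 1.0]], 'D': [-0.161, 0.0, 0.0, 0.0, 0.0], 'R': [[0.0216, -0.9998, 0.0019], [-0.9828, -0.0216, -0.1832], [0.1832, 0.0021, -0.9831]], 't': [-36.8905, 586.7599, 1670.5385]}
{'t': 0.1, 'joint_positions': array([-69.44233686,  26.82848124,  -0.66227384,  91.87426469,
         0.34492753,  61.38866504,  -3.22392917]), 'joint_velocities': array([-0.06269843, -0.13391593, -0.01017741, -0.13026811, -0.05875748,
        0.0122611 ,  0.04754374]), 'effort': array([ 8.30389527e-04, -5.21644914e+01, -1.27374544e-02, -2.44365799e+01,
       -5.68031555e-02,  1.40999100e-02,  4.11324947e-05]), 'tool_pos': array([254.08755779, 597.7148299 , 213.77358415]), 'tool_rot': array([[-4.68777940e-04,  3.91131637e-01,  9.20334626e-01],
       [-1.49038710e-03,  9.20333431e-01, -3.91131888e-01],
       [-9.99998779e-01, -1.55500886e-03,  1.51505537e-04]]), 'force': array([ 0.3445273 ,  0.43379938, -0.94691468]), 'wrist_torque': array([-0.05575057, -0.01879192,  0.00863616]), 'opening': 92.01747777171383}
```

View pics/scene0.png

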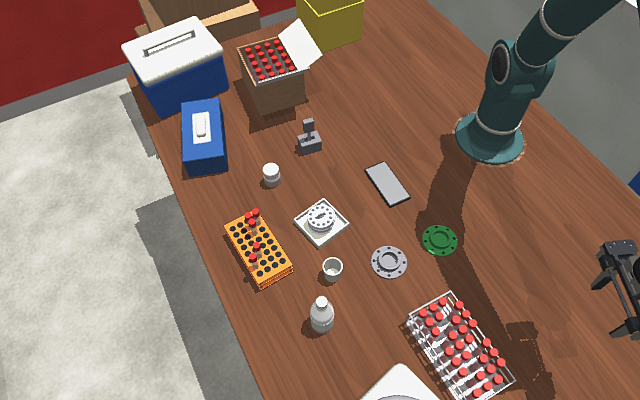

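View pics/top0.png

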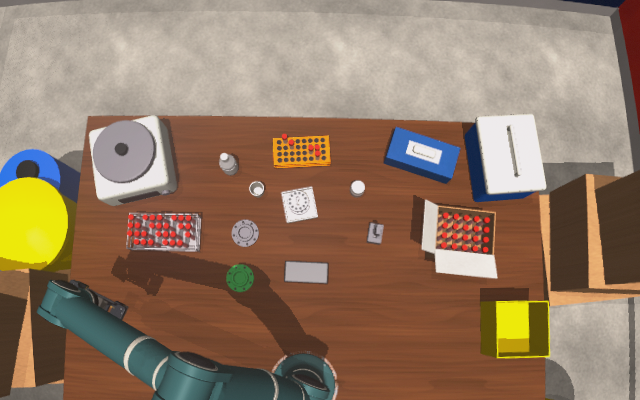

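The scene shows the key in its grey holder (scene 309,140; top 376,231), the tray with its discs (scene 321,220; top 299,204), and two stand-like items. The grey one (scene 389,262; top 245,233) fits the description. The green one (scene 439,240; top 240,278) is the look-alike. Next I'll enlarge crops of these.

Run:
```python
import cv2,numpy as np
s=cv2.imread("pics/scene0.png");t=cv2.imread("pics/top0.png")
def c(im,u,v,h,k,name):
    a=im[v-h:v+h,u-h:u+h];a=cv2.resize(a,None,fx=k,fy=k,interpolation=cv2.INTER_CUBIC)
    for i in range(0,2*h,5):
        L=12 if (i%10==0) else 6
        cv2.line(a,(i*k,0),(i*k,L),(0,255,255),1);cv2.line(a,(0,i*k),(L,i*k),(0,255,255),1)
        if i%10==0:
            cv2.putText(a,str(u-h+i),(i*k+1,22),0,.35,(0,255,255),1);cv2.putText(a,str(v-h+i),(13,i*k+5),0,.35,(0,255,255),1)
    return a
h=30
rows=[np.hstack([c(s,321,220,32,6,''),c(t,299,204,32,6,'')])]
cv2.imwrite("pics/tray.png",rows[0])
a=np.hstack([c(s,309,136,24,8,''),c(t,376,231,24,8,'')])
cv2.imwrite("pics/key.png",a)
```

```text
(no output)
```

View pics/tray.png

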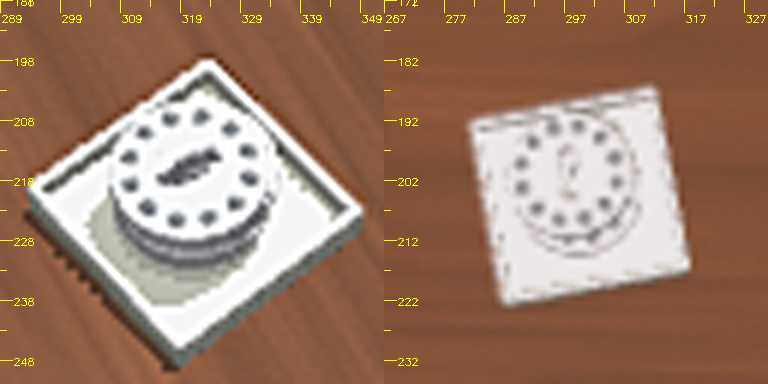

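View pics/key.png

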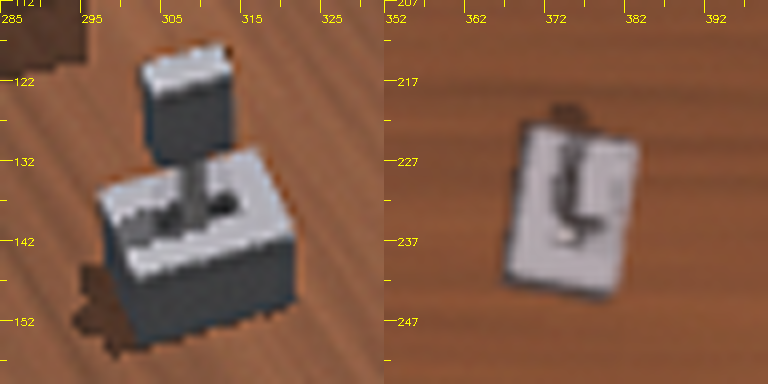

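```bash
cat > geo.py <<'E'
import cv2,numpy as np
from rig import camera_model
from scipy.optimize import least_squares
M={n:camera_model(n) for n in("scene","top")}
def proj(n,X):
    m=M[n];X=np.atleast_2d(np.array(X,float))
    return cv2.projectPoints(X.reshape(-1,1,3),cv2.Rodrigues(np.array(m["R"]))[0],np.array(m["t"]),np.array(m["K"]),np.array(m["D"]))[0][:,0]
def back(n,uv,z):
    m=M[n];K,D,R,t=[np.array(m[k]) for k in("K","D","R","t")]
    p=cv2.undistortPoints(np.array(uv,float).reshape(-1,1,2),K,D)[:,0]
    C=-R.T@t; d=np.c_[p,np.ones(len(p))]@R
    return C+d*((z-C[2])/d[:,2])[:,None]
def crop2px(pts,k,u0,v0): return (np.array(pts,float)+.5)/k-.5+[u0,v0]
def rect(lx,ly): return np.array([[lx,ly],[lx,-ly],[-lx,-ly],[-lx,ly]])/2
def fitrect(n,px,z,lx,ly):
    "x,y,yaw of a rectangle from its 4 corner pixels in any cyclic order"
    W=back(n,px,z)[:,:2];best=None
    for sh in range(4):
      for fl in(1,-1):
        L=np.roll(rect(lx,ly)[::fl],sh,0)
        for a0 in(0,1.5,3,4.5):
            def f(p):
                c,s=np.cos(p[2]),np.sin(p[2]);return (L@[[c,s],[-s,c]]+p[:2]-W).ravel()
            r=least_squares(f,[*W.mean(0),a0])
            if best is None or r.cost<best.cost:best=r
    return best.x[:2].round(1),round((np.degrees(best.x[2])+90)%180-90,1),best.fun.reshape(-1,2).round(1).tolist()
E
python3 - <<'E'
from geo import *
for n in M: print(n,"cam at",(-np.array(M[n]["R"]).T@M[n]["t"]).round())
print("tray",fitrect("scene",crop2px([[208,58],[363,210],[180,350],[28,195]],6,289,188),20,110,110))
print("tray",fitrect("top",crop2px([[86,120],[271,88],[306,270],[119,306]],6,267,172),20,110,110))
print("holder",fitrect("scene",crop2px([[98,190],[258,150],[295,235],[135,278]],8,285,112),42,64,46))
print("holder",fitrect("top",crop2px([[144,122],[254,143],[228,295],[128,275]],8,352,207),42,64,46))
print("handle",fitrect("scene",crop2px([[140,68],[215,45],[232,68],[155,95]],8,285,112),122,32,16))
# bolt holes on top disc, slot ends
h=crop2px([[170,118],[201,117],[231,128],[248,151],[249,179],[236,204],[207,217],[176,220],[148,208],[130,185],[129,157],[144,132]],6,289,188)
W=back("scene",h,58)[:,:2]
f=lambda p:np.hypot(*(W-p[:2]).T)-p[2]
r=least_squares(f,[*W.mean(0),28]);print("disc_top scene",r.x,np.abs(r.fun).max(),W.mean(0))
h=crop2px(np.array([[553,128],[578,127],[599,142],[614,157],[616,182],[603,204],[584,217],[558,219],[537,208],[522,187],[521,164],[533,142]])-[384,0],6,267,172)
W=back("top",h,58)[:,:2]
r=least_squares(f,[*W.mean(0),28]);print("disc_top top",r.x,np.abs(r.fun).max(),W.mean(0))
sl=back("scene",crop2px([[158,180],[220,155]],6,289,188),58)[:,:2];print("slot",sl,sl.mean(0),np.degrees(np.arctan2(*(sl[1]-sl[0])[::-1])))
# stand
for n,(u,v) in dict(scene=(389,262),top=(245,233)).items():
    im=cv2.imread(f"pics/{n}0.png");hsv=cv2.cvtColor(im,cv2.COLOR_BGR2HSV)
    m=np.zeros(im.shape[:2],np.uint8);s=(hsv[...,1]<70).astype(np.uint8)*255
    m[v-26:v+26,u-26:u+26]=s[v-26:v+26,u-26:u+26]
    c=max(cv2.findContours(m,cv2.RETR_EXTERNAL,cv2.CHAIN_APPROX_NONE)[0],key=cv2.contourArea)[:,0].astype(float)
    W=back(n,c,6)[:,:2];r=least_squares(f,[*W.mean(0),45],loss="soft_l1");print("stand",n,r.x,np.abs(r.fun).max())
s=cv2.imread("pics/scene0.png");t=cv2.imread("pics/top0.png")
a=cv2.resize(s[194:246,292:352],None,fx=10,fy=10,interpolation=cv2.INTER_CUBIC)
b=np.vstack([cv2.resize(s[238:286,365:413],(200,200),interpolation=2),cv2.resize(t[209:257,221:269],(200,200),interpolation=2),np.zeros((120,200,3),np.uint8)])
cv2.imwrite("pics/zoom.png",np.hstack([a,b]))
E
```

```text
scene cam at [ 915.  617. 1138.]
top cam at [ 271.  -28. 1750.]
tray (array([619.4,  30.6]), np.float64(-76.9), [[1.2, 0.6], [-0.3, 0.3], [-0.7, 1.1], [-0.3, -1.9]])
tray (array([614.5,  29.2]), np.float64(-78.2), [[-1.0, -0.2], [-0.0, -0.1], [0.0, 0.1], [1.0, 0.1]])
holder (array([ 520.5, -234.2]), np.float64(-9.4), [[-0.3, 0.3], [-0.1, -0.5], [0.0, 0.3], [0.3, -0.1]])
holder (array([ 516.7, -233.9]), np.float64(-8.5), [[-2.0, -1.2], [-0.7, 0.7], [1.8, -1.1], [0.9, 1.6]])
handle (array([ 521.7, -234.9]), np.float64(-3.9), [[1.0, -0.7], [-1.7, -1.5], [-0.4, 1.4], [1.0, 0.9]])
disc_top scene [623.59990722  33.95743957  27.66272754] 0.7741616323808955 [623.68218085  34.05892731]
disc_top top [619.80418821  34.90632686  27.16305542] 1.842975773608508 [619.85921988  34.73889219]
slot [[638.91186895  33.17683746]
 [608.3412666   34.74013502]] [623.62656778  33.95848624] 177.07259942984592
stand scene [516.65140953 217.68848558  47.25587349] 1.5097443755852424
stand top [511.62668957 216.95343684  46.68669913] 2.075448521762837
```

View pics/zoom.png

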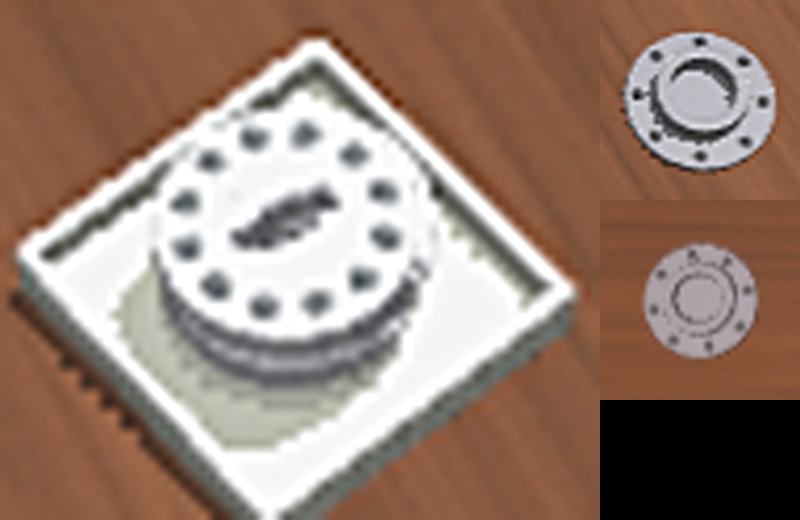

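Run:
```python
from geo import *
s=cv2.imread("pics/scene0.png");k=14;u0,v0,w,h=302,200,40,38
a=cv2.resize(s[v0:v0+h,u0:u0+w],None,fx=k,fy=k,interpolation=cv2.INTER_NEAREST)
a=a.copy()
th=np.linspace(0,2*np.pi,200)
def circ(x,y,z,col):
    p=proj("scene",np.c_[x+36*np.cos(th),y+36*np.sin(th),0*th+z])
    cv2.polylines(a,[(((p-[u0,v0]+.5)*k)).astype(np.int32)],True,col,1)
circ(623.6,34,58,(0,0,255));circ(623.6,34,46,(0,0,255))
circ(619.4,30.6,34,(255,0,0));circ(619.4,30.6,22,(255,0,0))
cv2.imwrite("pics/ov.png",a)
g=cv2.cvtColor(s,cv2.COLOR_BGR2GRAY)
print(a.shape)
```

```text
(532, 560, 3)
```

View pics/ov.png

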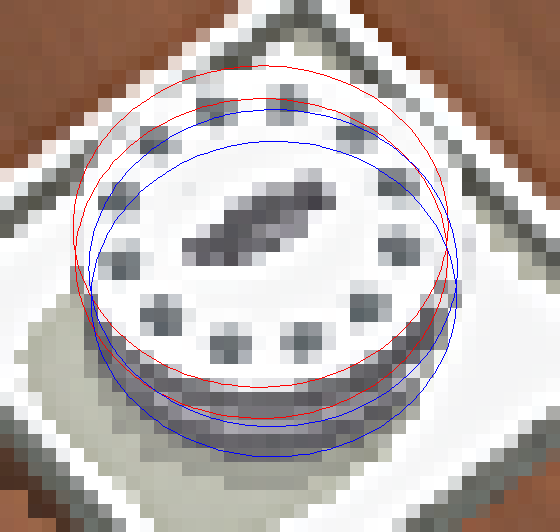

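Run:
```python
from geo import *
g=cv2.cvtColor(cv2.imread("pics/scene0.png"),cv2.COLOR_BGR2GRAY)
print("     "+" ".join(f"{u:3d}" for u in range(304,341)))
for v in range(211,236):print(v,"|"," ".join(f"{x:3d}" for x in g[v,304:341]))
```

```text
304 305 306 307 308 309 310 311 312 313 314 315 316 317 318 319 320 321 322 323 324 325 326 327 328 329 330 331 332 333 334 335 336 337 338 339 340
211 | 222 255 223  98 155 255 255 255 238 215 254 249 246 246 246 246 247 248 250 253 254 253 253 255 255 255 249 255 252 255 180 135 255 255 124  79  98
212 | 254 170 103 114 251 255 248 249 254 250 249 247 246 246 247 250 255 255 255 216 191 255 252 251 241 133 133 205 254 216 255  74 144 255 255 121  81
213 | 120  80  90 156 255 221 123 159 255 248 246 234 247 249 255 255 218 171 174 100  96 194 255 250 237  93 101 145 255 238 255  77  84 148 255 255 123
214 |  84 105 251 255 255 105  97 128 247 248 246 246 250 255 217 169  97  89  97  87  67 110 248 250 252 239 206 217 253 247 255 234 126  84 146 255 255
215 | 223 255 255 237 254 237 203 217 253 247 247 251 255 252  93  92  87  93 125 144 244 255 251 248 250 255 255 255 250 247 251 255 176 129  87 146 255
216 | 255 252 248 232 250 254 255 255 251 247 252 255 217 113  86  92 130 157 144 145 255 251 247 247 252 219 187 233 254 247 248 233 255 179 131  86 146
217 | 250 247 247 231 252 24
[... 2197 characters left out ...]
 102  95 100  96  96  93 122 109 158 178 255 252 247 246 246 248 253 255 219 107  91
232 | 103 127 239 255 179 185 190 188 153 158 160 160 160 141 107 109 110 109 114 124 124 164 159 152 151 201 254 247 246 246 250 255 250 172 110 104 103
233 | 101 100 136 255 255 178 184 188 187 191 190 156 158 160 159 162 163 163 163 160 158 155 154 204 255 253 248 246 247 251 255 217 118 108 110 115 102
234 |  63  96 101 146 255 255 210 182 188 191 190 188 192 190 155 156 157 156 157 158 189 186 199 255 251 247 247 248 254 255 219  99 105 112  99  97 103
235 |  53  63  98  99 144 255 255 211 183 188 188 190 189 190 189 190 191 189 187 184 181 198 255 250 247 247 250 255 251 169 111 106 109  84  99  96 100
```

```bash
cat > fit.py <<'E'
from geo import *
from scipy.optimize import minimize
g=cv2.cvtColor(cv2.imread("pics/scene0.png"),cv2.COLOR_BGR2GRAY).astype(float)
S=6;u0,v0,w,h=302,202,38,36
th=np.linspace(0,2*np.pi,90,endpoint=False)
def poly(x,y,z,r):
    p=proj("scene",np.c_[x+r*np.cos(th),y+r*np.sin(th),0*th+z]);return np.int32(np.round(((p-[u0,v0]+.5)*S)*16))
def fill(P,hull=False):
    m=np.zeros((h*S,w*S),np.uint8)
    if hull:P=cv2.convexHull(P)
    cv2.fillPoly(m,[P.reshape(-1,1,2)],255,shift=4);return m>0
def render(p):
    t,m,b=p[0:2],p[2:4],p[4:6];L=p[6:8]
    st=[(*p[8:10],6,22,30),(*b,22,34,36),(*m,34,46,36),(*t,46,58,36)]
    im=np.full((h*S,w*S),246.)
    def shade(z,mask,val,objs):
        s=np.zeros_like(mask)
        for x,y,za,zb,r in objs:
            if za>=z-.1: s|=fill(np.vstack([poly(x+L[0]*(q-z),y+L[1]*(q-z),z,r) for q in(za,zb)]),True)
        im[mask&s]=val
    shade(6,np.ones_like(im,bool),188,st)
    for x,y,za,zb,r in st:
        for i in range(90):   # side quads facing the camera
            n=np.array([np.cos(th[i]+.035),np.sin(th[i]+.035)])
            if n@(np.array([915,617])-[x,y])<r: continue
            q=np.array([[x+r*np.cos(a),y+r*np.sin(a),zz] for a,zz in((th[i],za),(th[i]+.07,za),(th[i]+.07,zb),(th[i],zb))])
            d=-(n@L)/np.hypot(*L)
            Q=np.int32(np.round((proj("scene",q)-[u0,v0]+.5)*S*16))
            cv2.fillPoly(im,[Q.reshape(-1,1,2)],105+ (130*d if d>0 else 0),shift=4)
        f=fill(poly(x,y,zb,r));im[f]=250
        if zb<58: shade(zb,f,160,st)
    return cv2.resize(im,(w,h),interpolation=cv2.INTER_AREA)
T=g[v0:v0+h,u0:u0+w]
inner=fill(poly(623.6,34,58,31));mask=cv2.resize((~inner).astype(np.float32),(w,h),interpolation=cv2.INTER_AREA)>.99
c=fill(np.int32(np.round((proj("scene",[[*(np.array([619.4,30.6])+np.array([[np.cos(-1.34),-np.sin(-1.34)],[np.sin(-1.34),np.cos(-1.34)]])@q),6] for q in rect(96,96)])-[u0,v0]+.5)*S*16)))
reg=fill(poly(622,34,46,46))&fill(poly(624,38,30,44))
mask&=cv2.resize(reg.astype(np.float32),(w,h),interpolation=cv2.INTER_AREA)>.99
def cost(p):
    d=np.abs(render(p)-T)[mask];return np.minimum(d,80).mean()
if __name__=="__main__":
    import sys
    print(mask.sum())
    base=[623.6,34]
    a=np.radians(-3)
    for name,o in dict(my=(0,-6.5),mx=(-6.5,0),py=(0,6.5),px=(6.5,0)).items():
        b=np.array([619.8,31.]);o=np.array([[np.cos(a),-np.sin(a)],[np.sin(a),np.cos(a)]])@o
        best=None
        x0=np.array([623.6,34,*(b+o),*b,.45,.35,619.4,30.6])
        sim=np.vstack([x0]+[x0+d for d in np.diag([1.5,1.5,2.5,2.5,2,2,.2,.2,1,1])])
        r=minimize(cost,x0,method="Nelder-Mead",options=dict(maxfev=450,initial_simplex=sim,adaptive=True))
        p=r.x;print(name,round(cost(x0),2),round(r.fun,2),"m-b",(p[2:4]-p[4:6]).round(1),"t-b",(p[:2]-p[4:6]).round(1),p.round(2),flush=True)
E
time timeout 400 python3 fit.py
```

```text
227
my 16.32 11.89 m-b [-2.  -5.9] t-b [2.5 3.6] [6.2383e+02 3.3880e+01 6.1939e+02 2.4320e+01 6.2134e+02 3.0250e+01
 5.2000e-01 3.0000e-01 6.1960e+02 3.0600e+01]
mx 21.42 10.82 m-b [-5.1 -2.9] t-b [2.8 2.9] [6.2382e+02 3.3860e+01 6.1594e+02 2.8080e+01 6.2107e+02 3.0980e+01
 6.4000e-01 2.1000e-01 6.1946e+02 3.0800e+01]
py 21.2 13.17 m-b [2.9 6. ] t-b [2.4 4.7] [6.2369e+02 3.3970e+01 6.2426e+02 3.5210e+01 6.2133e+02 2.9260e+01
 5.3000e-01 3.5000e-01 6.1901e+02 3.0680e+01]
px 19.36 10.85 m-b [-5.4 -3. ] t-b [2.9 2.9] [6.2404e+02 3.3790e+01 6.1583e+02 2.7930e+01 6.2119e+02 3.0920e+01
 9.7000e-01 3.1000e-01 6.2043e+02 3.1610e+01]
real	0m56.415s
user	0m54.377s
sys	0m0.345s
```

```bash
cat > go.py <<'E'
import sys,numpy as np
from rig import bot
from scipy.spatial.transform import Rotation as Ro
# go.py x y z yaw : print shift (tool axes, m) and turn about tool axes; yaw = direction of tool z (= key x)
def state():
    o=bot.get_obs();R=o["tool_rot"];return o,R,np.degrees(np.arctan2(R[1,2],R[0,2]))
def to(x,y,z,yaw,o=None):
    o,R,_=state();a=np.radians(yaw)
    T=np.array([[0,-np.sin(a),np.cos(a)],[0,np.cos(a),np.sin(a)],[-1,0,0]]);T[:,1]=np.cross(T[:,2],T[:,0])
    return (R.T@(np.array([x,y,z])-o["tool_pos"])/1000).round(4),Ro.from_matrix(R.T@T).as_rotvec().round(4)
if __name__=="__main__":
    o,R,y=state();print("t",o["t"],"pos",o["tool_pos"].round(2),"yaw",y.round(2),"F",o["force"].round(2),"M",o["wrist_torque"].round(2),"open",round(o["opening"],1),"q7",o["joint_positions"][6].round(1))
    if len(sys.argv)>4:print(*[v.tolist() for v in to(*map(float,sys.argv[1:5]))])
E
python3 go.py 519 -234.5 214 -6.5; python3 go.py 390 190 214 -15
```

```text
t 0.1 pos [254.09 597.71 213.77] yaw -23.02 F [ 0.34  0.43 -0.95] M [-0.06 -0.02  0.01] open 92.0 q7 -3.2
[0.0009, -0.6623, 0.5693] [-0.2884, -0.0001, 0.0016]
t 0.1 pos [254.09 597.71 213.77] yaw -23.02 F [ 0.34  0.43 -0.95] M [-0.06 -0.02  0.01] open 92.0 q7 -3.2
[0.0003, -0.3221, 0.2846] [-0.1401, 0.0, 0.0016]
```

>>> play_rows:
  commands:
    - [[0,-0.02,0.017],[-0.01,0,0],0.3]
    - [[0,-0.06,0.052],[-0.03,0,0],0.4]
    - [[0,-0.1,0.087],[-0.05,0,0],0.4]
    - [[0,-0.14,0.122],[-0.07,0,0],0.4]
    - [[0,-0.18,0.157],[-0.08,0,0],0.4]
    - [[0,-0.22,0.192],[-0.1,0,0],0.4]
    - [[0,-0.26,0.226],[-0.12,0,0],0.4]
    - [[0,-0.3,0.261],[-0.13,0,0],0.4]

```text
t: 1.1
tool_pos: [377.3, 218.3, 214.5]
tool_rot: [[0.0, 0.268, 0.963], [0.0, 0.963, -0.268], [-1.0, 0.0, -0.0]]
force: [0.7, -0.1, -0.5]
opening: 54.7
```

```bash
python3 go.py 519 -234.5 214 -6.5
```

```text
t 1.1 pos [377.25 218.27 214.52] yaw -15.55 F [ 0.69 -0.08 -0.49] M [ 0.05 -0.1  -0.03] open 54.7 q7 41.0
[0.0005, -0.3982, 0.2579] [-0.1579, -0.0, -0.0001]
```

>>> play_rows:
  commands:
    - [[0,-0.055,0.036],[-0.022,0,0],0.4]
    - [[0,-0.11,0.072],[-0.045,0,0],0.4]
    - [[0,-0.165,0.108],[-0.068,0,0],0.4]
    - [[0,-0.22,0.144],[-0.09,0,0],0.4]
    - [[0,-0.275,0.18],[-0.113,0,0],0.4]
    - [[0,-0.33,0.216],[-0.135,0,0],0.4]
    - [[0,-0.38,0.248],[-0.152,0,0],0.4]
    - [[0,-0.4,0.258],[-0.158,0,0],0.4]

```text
t: 2.1
tool_pos: [518.2, -237.7, 214.3]
tool_rot: [[-0.0, 0.116, 0.993], [-0.001, 0.993, -0.116], [-1.0, -0.001, -0.0]]
force: [0.6, 1.1, -0.5]
opening: 55.0
```

```bash
python3 go.py 519 -234.5 86 -6.5
```

```text
t 2.1 pos [ 518.21 -237.73  214.3 ] yaw -6.65 F [ 0.63  1.14 -0.48] M [ 0.04  0.01 -0.04] open 55.0 q7 114.9
[0.1283, 0.0034, 0.0004] [-0.0027, -0.0003, 0.0011]
```

>>> play_rows:
  commands:
    - [[0.03,0.0034,0],[0,0,0],0.4]
    - [[0.065,0.0034,0],[0,0,0],0.4]
    - [[0.1,0.0034,0],[0,0,0],0.4]
    - [[0.12,0.0034,0],[0,0,0],0.4]
    - [[0.128,0.0034,0],[0,0,0],0.5]
    - [[0.128,0.0034,0],[0,0,0],0.5]

```text
t: 2.85
tool_pos: [518.5, -231.2, 86.4]
tool_rot: [[-0.001, 0.114, 0.994], [0.0, 0.994, -0.114], [-1.0, 0.0, -0.001]]
force: [0.1, -0.2, 0.6]
opening: 45.7
```

```bash
python3 go.py 519 -234.5 86 -6.5
python3 - <<'E'
from geo import *
from rig import get_image
s=get_image("scene");t=get_image("top")
f=lambda im,u,v,h:cv2.resize(im[v-h:v+h,u-h:u+h],(400,400),interpolation=2)
cv2.imwrite("pics/grasp.png",np.hstack([f(s,309,130,30),f(t,376,231,30)]))
E
```

```text
t 2.85 pos [ 518.46 -231.18   86.42] yaw -6.53 F [ 0.08 -0.19  0.56] M [-0.03 -0.03 -0.01] open 45.7 q7 119.6
[0.0004, -0.0032, 0.0009] [-0.0005, -0.0006, -0.0001]
```

View pics/grasp.png

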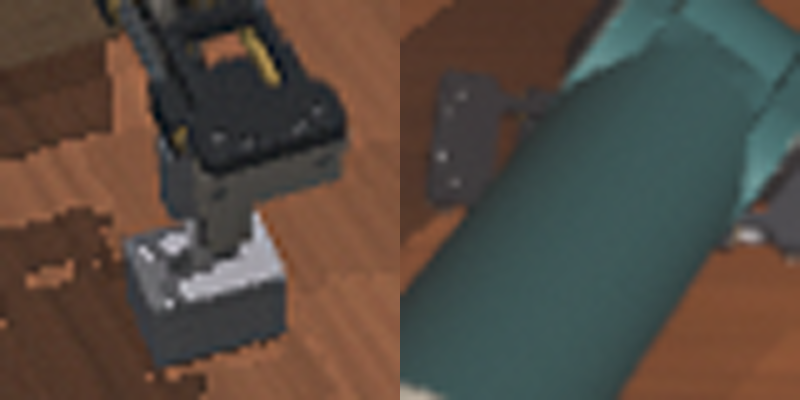

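The picture shows the jaws straddling the handle over the holder. The TCP is 3 mm off in y, so I'll correct that and close.

>>> play_rows:
  commands:
    - [[0,-0.0032,0.0005],[0,0,0],0.6]
    - [[0,-0.0032,0.0005],[0,0,0],0.8]
    - [[0,-0.0032,0.0005],[0,0,0],1]
    - [[0,-0.0032,0.0005],[0,0,0],1]
    - [[0,-0.0032,0.0005],[0,0,0],1]
    - [[0,-0.0032,0.0005],[0,0,0],1]
  force: 40

```text
t: 3.7
tool_pos: [518.9, -234.5, 86.8]
tool_rot: [[0.0, 0.114, 0.994], [-0.0, 0.994, -0.114], [-1.0, -0.0, 0.0]]
force: [-0.2, 0.5, 1.7]
opening: 15.7
```

```bash
python3 go.py 519 -234.5 150 -6.5
```

```text
t 3.7 pos [ 518.86 -234.47   86.76] yaw -6.52 F [-0.17  0.45  1.72] M [0.02 0.09 0.01] open 15.7 q7 119.9
[-0.0632, -0.0, 0.0002] [-0.0004, 0.0003, 0.0]
```

>>> play_rows:
  commands:
    - [[-0.02,0,0],[0,0,0],1]
    - [[-0.05,0,0],[0,0,0],1]
    - [[-0.08,0,0],[0,0,0],1]
    - [[-0.09,0.03,0.01],[-0.01,0,0],1]
    - [[-0.09,0.07,0.02],[-0.02,0,0],1]
    - [[-0.09,0.11,0.03],[-0.03,0,0],1]
    - [[-0.09,0.15,0.04],[-0.04,0,0],1]
    - [[-0.09,0.19,0.05],[-0.05,0,0],1]

```text
t: 4.7
tool_pos: [590.0, -49.9, 176.3]
tool_rot: [[-0.001, 0.064, 0.998], [0.0, 0.998, -0.064], [-1.0, 0.0, -0.001]]
force: [0.4, 0.4, -1.9]
opening: 15.8
```

```bash
python3 go.py 620.9 34.3 150 -3
```

```text
t 4.7 pos [590.01 -49.92 176.26] yaw -3.64 F [ 0.4   0.43 -1.92] M [-0.01 -0.04 -0.  ] open 15.8 q7 98.5
[0.0262, 0.086, 0.0255] [-0.0112, -0.0007, -0.0001]
```

>>> play_rows:
  commands:
    - [[0,0.03,0.009],[-0.004,0,0],1]
    - [[0,0.06,0.018],[-0.007,0,0],1]
    - [[0.01,0.078,0.024],[-0.01,0,0],1]
    - [[0.02,0.083,0.0255],[-0.011,0,0],1]
    - [[0.0262,0.083,0.0255],[-0.011,0,0],1]
    - [[0.0262,0.083,0.0255],[-0.011,0,0],1]

```text
t: 5.45
tool_pos: [620.0, 28.2, 149.6]
tool_rot: [[-0.002, 0.055, 0.998], [-0.001, 0.998, -0.055], [-1.0, -0.001, -0.002]]
force: [0.7, 0.6, -0.6]
opening: 15.9
```

```bash
python3 go.py 620.9 34.3 150 -3
python3 - <<'E'
from geo import *
from rig import get_image
s=get_image("scene");cv2.imwrite("pics/s_hover.png",s)
k=16;u0,v0,w,h=302,190,36,46
a=cv2.resize(s[v0:v0+h,u0:u0+w],None,fx=k,fy=k,interpolation=2)[:36*k+160]
for i in range(0,w,5):cv2.putText(a,str(u0+i),(i*k,10),0,.35,(0,0,255),1)
for i in range(0,h,5):cv2.putText(a,str(v0+i),(0,i*k+12),0,.35,(0,0,255),1)
cv2.imwrite("pics/hover.png",a[:600])
E
```

```text
t 5.45 pos [619.96  28.21 149.56] yaw -3.15 F [ 0.65  0.61 -0.62] M [ 0.02  0.03 -0.01] open 15.9 q7 92.2
[-0.0004, 0.0061, 0.0006] [-0.0026, -0.0016, 0.001]
```

View pics/hover.png

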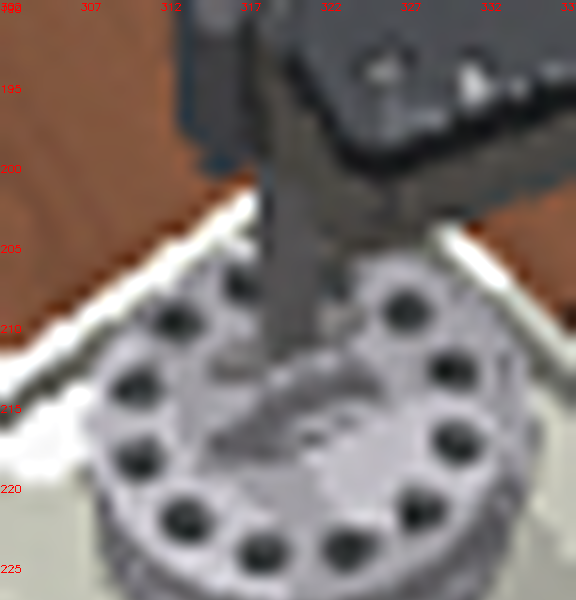

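```bash
python3 - <<'E'
from geo import *
p=crop2px([[222,362],[348,318],[285,340]],16,302,190);s=crop2px([[212,442],[382,382],[297,412]],16,302,190)
print(back("scene",p,72.3).round(1).tolist());print(back("scene",s,58).round(1).tolist())
h=crop2px([[245,283],[405,310],[453,371],[457,443],[421,508],[349,547],[263,552],[187,520],[140,459],[137,389],[177,322]],16,302,190)
W=back("scene",h,58)[:,:2];f=lambda p:np.hypot(*(W-p[:2]).T)-p[2]
r=least_squares(f,[*W.mean(0),28]);print(r.x,r.fun.round(1))
E
python3 go.py 621 34 150 -3
```

```text
[[633.7, 26.6, 72.3], [611.1, 28.9, 72.3], [622.4, 27.7, 72.3]]
[[638.6, 31.8, 58.0], [608.0, 34.9, 58.0], [623.3, 33.4, 58.0]]
[623.47812071  33.69656515  27.47758815] [ 0.  -0.1  0.1 -0.   0.2 -0.2 -0.1  0.   0.2 -0.  -0.1]
t 5.5 pos [620.4   28.33 150.16] yaw -3.15 F [ 0.47  0.45 -0.75] M [-0.02 -0.05  0.  ] open 15.8 q7 92.2
[0.0002, 0.0057, 0.0003] [-0.0025, -0.0005, 0.0007]
```

>>> play_rows:
  commands:
    - [[0.004,0.0057,0.0003],[-0.0005,0,0],1]
    - [[0.008,0.0057,0.0003],[0.002,0,0],1]
    - [[0.008,0.0057,0.0003],[0.003,0,0],1]
    - [[0.008,0.0057,0.0003],[0.003,0,0],1]

```text
t: 6.0
tool_pos: [621.4, 35.4, 142.5]
tool_rot: [[0.0, 0.056, 0.998], [-0.0, 0.998, -0.056], [-1.0, -0.0, 0.0]]
force: [-0.2, 0.1, -1.4]
opening: 15.6
```

```bash
python3 go.py 621 34.1 136 -3.5
```

```text
t 6.0 pos [621.38  35.43 142.47] yaw -3.21 F [-0.16  0.05 -1.36] M [ 0.01  0.02 -0.03] open 15.6 q7 91.8
[0.0065, -0.0014, -0.0003] [0.0051, 0.0002, 0.0001]
```

>>> play_rows:
  commands:
    - [[0.001,-0.0014,0],[0.005,0,0],1]
    - [[0.001,-0.0014,0],[0.005,0,0],1]
    - [[0.002,-0.0014,0],[0.005,0,0],1]
    - [[0.004,-0.0014,0],[0.005,0,0],1]
    - [[0.005,-0.0014,0],[0.005,0,0],1]
    - [[0.006,-0.0014,0],[0.005,0,0],1]

```text
t: 6.75
tool_pos: [621.3, 34.1, 136.3]
tool_rot: [[0.0, 0.061, 0.998], [-0.0, 0.998, -0.061], [-1.0, -0.0, 0.0]]
force: [1.0, 0.6, -0.2]
opening: 15.9
```

```bash
python3 go.py 621 34.1 136 -3.5
```

```text
t 6.75 pos [621.28  34.09 136.31] yaw -3.49 F [ 0.97  0.62 -0.2 ] M [-0.1  -0.08  0.02] open 15.9 q7 91.8
[0.0003, -0.0, -0.0003] [0.0002, 0.0, 0.0001]
```

>>> play_rows:
  commands:
    - [[0.002,0,0],[0,0,0],1]
    - [[0.004,0,0],[0,0,0],1]
    - [[0.006,0,0],[0,0,0],1]
    - [[0.008,0,0],[0,0,0],1]
    - [[0.009,0,0],[0,0,0],1]
    - [[0.01,0,0],[0,0,0],1]
    - [[0.011,0,0],[0,0,0],1]

```text
t: 7.62
tool_pos: [621.5, 34.0, 126.2]
tool_rot: [[0.0, 0.061, 0.998], [0.0, 0.998, -0.061], [-1.0, 0.0, 0.0]]
force: [-1.6, -1.3, 12.0]
opening: 15.7
```

```bash
python3 go.py 621 34.1 126 -3.5
```

```text
t 7.625 pos [621.54  33.99 126.25] yaw -3.49 F [-1.57 -1.34 12.05] M [-0.34  0.58  0.05] open 15.7 q7 92.1
[0.0002, 0.0001, -0.0005] [0.0002, 0.0004, -0.0002]
```

>>> play_rows:
  commands:
    - [[-0.0008,0,0],[0,0,0],1]
    - [[-0.0008,-0.0015,-0.0018],[0,0,0],1]
    - [[-0.0008,-0.003,-0.0036],[0,0,0],1]
    - [[-0.0007,-0.0042,-0.005],[0,0,0],1]
    - [[-0.0007,-0.005,-0.006],[0,0,0],1]
    - [[-0.0007,-0.0057,-0.0069],[0,0,0],1]
    - [[-0.0007,-0.0064,-0.0077],[0,0,0],1]
    - [[-0.0007,-0.0064,-0.0077],[0,0,0],1]

```text
t: 8.62
tool_pos: [612.8, 28.1, 125.8]
tool_rot: [[-0.001, 0.061, 0.998], [-0.0, 0.998, -0.061], [-1.0, -0.0, -0.001]]
force: [0.1, -0.0, -1.2]
opening: 15.7
```

```bash
python3 go.py 621 34.1 126 -3.5
```

```text
t 8.625 pos [612.76  28.1  125.85] yaw -3.49 F [ 0.13 -0.01 -1.17] M [ 0.15 -0.1   0.  ] open 15.7 q7 92.5
[-0.0002, 0.0065, 0.0079] [0.0001, -0.0009, 0.0002]
```

>>> play_rows:
  commands:
    - [[0.0015,0,0],[0,0,0],1]
    - [[0.003,0,0],[0,0,0],1]
    - [[0.005,0,0],[0,0,0],1]
    - [[0.007,0,0],[0,0,0],1]
    - [[0.009,0,0],[0,0,0],1]
    - [[0.0105,0,0],[0,0,0],1]
    - [[0.0115,0,0],[0,0,0],1]
    - [[0.0115,0,0],[0,0,0],1]

```text
t: 9.62
tool_pos: [613.1, 28.2, 114.4]
tool_rot: [[-0.0, 0.061, 0.998], [-0.0, 0.998, -0.061], [-1.0, -0.0, -0.0]]
force: [0.2, 1.4, -0.1]
opening: 15.9
```

```bash
python3 go.py 621 34.1 126 -3.5
```

```text
t 9.625 pos [613.09  28.21 114.38] yaw -3.49 F [ 0.19  1.43 -0.06] M [ 0.71 -0.01 -0.04] open 15.9 q7 92.9
[-0.0116, 0.0064, 0.0075] [0.0002, -0.0002, 0.0002]
```

>>> play_rows:
  commands:
    - [[0.0006,0,0],[0,0,0],1]
    - [[0.0006,0.0008,0.0013],[0,0,0],1]
    - [[0.0006,0.0016,0.0026],[0,0,0],1]
    - [[0.0006,0.0022,0.0036],[0,0,0],1]
    - [[0.0006,0.0028,0.0044],[0,0,0],1]
    - [[0.0006,0.0033,0.0052],[0,0,0],1]
    - [[0.0006,0.0033,0.0052],[0,0,0],1]

```text
t: 10.5
tool_pos: [618.8, 30.8, 113.7]
tool_rot: [[0.0, 0.061, 0.998], [-0.001, 0.998, -0.061], [-1.0, -0.001, 0.0]]
force: [-0.9, -0.9, -1.3]
opening: 15.4
```

```bash
python3 go.py 621 34.1 126 -3.5
```

```text
t 10.5 pos [618.78  30.79 113.65] yaw -3.5 F [-0.85 -0.92 -1.3 ] M [-0.36  0.3   0.03] open 15.4 q7 92.7
[-0.0123, 0.0034, 0.002] [-0.0, 0.0004, 0.0006]
```

>>> play_rows:
  commands:
    - [[0.001,0,0],[0,0,0],1]
    - [[0.002,0,0],[0,0,0],1]
    - [[0.003,0,0],[0,0,0],1]
    - [[0.004,0,0],[0,0,0],1]
    - [[0.004,0,0],[0,0,0],1]

```text
t: 11.12
tool_pos: [619.0, 31.5, 109.8]
tool_rot: [[0.001, 0.061, 0.998], [0.0, 0.998, -0.061], [-1.0, 0.0, 0.001]]
force: [0.8, -1.0, -0.5]
opening: 15.8
```

```bash
python3 go.py 621 34.1 93 -3.5
```

```text
t 11.125 pos [618.95  31.52 109.84] yaw -3.48 F [ 0.76 -1.01 -0.47] M [-0.23 -0.13 -0.06] open 15.8 q7 92.8
[0.0168, 0.0027, 0.0019] [0.0004, 0.0008, -0.0003]
```

>>> play_rows:
  commands:
    - [[0.0025,0,0],[0,0,0],1]
    - [[0.005,0,0],[0,0,0],1]
    - [[0.0075,0,0],[0,0,0],1]
    - [[0.01,0,0],[0,0,0],1]
    - [[0.0125,0,0],[0,0,0],1]
    - [[0.015,0,0],[0,0,0],1]
    - [[0.0168,0,0],[0,0,0],1]
    - [[0.0168,0,0],[0,0,0],1]

```text
t: 12.12
tool_pos: [618.5, 31.3, 93.0]
tool_rot: [[-0.0, 0.061, 0.998], [-0.0, 0.998, -0.061], [-1.0, -0.0, -0.0]]
force: [-1.0, -0.3, -0.8]
opening: 15.8
```

```bash
python3 go.py 621 34.1 93 -3.5
```

```text
t 12.125 pos [618.48  31.26  93.02] yaw -3.48 F [-1.01 -0.33 -0.75] M [ 0.02 -0.02 -0.  ] open 15.8 q7 93.3
[0.0, 0.003, 0.0023] [0.0003, -0.0003, 0.0]
```

>>> play_rows:
  commands:
    - [[0,0,0],[0.1,0,0],1]
    - [[0,0,0],[0.25,0,0],1]
    - [[0,0,0],[0.4,0,0],1]
    - [[0,0,0],[0.55,0,0],1]
    - [[0,0,0],[0.7,0,0],1]
    - [[0,0,0],[0.85,0,0],1]
    - [[0,0,0],[1.0,0,0],1]
    - [[0,0,0],[1.1,0,0],1]

```text
t: 13.12
tool_pos: [618.7, 31.5, 93.3]
tool_rot: [[0.0, 0.918, 0.395], [0.0, 0.395, -0.918], [-1.0, 0.0, 0.0]]
force: [-0.1, 0.2, -1.2]
opening: 16.1
```

```bash
python3 go.py 618.5 31.3 93 -93.5
```

```text
t 13.125 pos [618.66  31.46  93.29] yaw -66.71 F [-0.12  0.24 -1.18] M [-0.05  0.11  0.  ] open 16.1 q7 40.2
[0.0003, -0.0002, 0.0001] [0.4676, -0.0001, -0.0002]
```

>>> play_rows:
  commands:
    - [[0,0,0],[0.15,0,0],1]
    - [[0,0,0],[0.3,0,0],1]
    - [[0,0,0],[0.42,0,0],1]
    - [[0,0,0],[0.468,0,0],1]
    - [[0,0,0],[0.468,0,0],1]
    - [[0,0,0],[0.468,0,0],1]

```text
t: 13.88
tool_pos: [618.6, 31.4, 93.3]
tool_rot: [[0.0, 0.998, -0.057], [0.0, -0.057, -0.998], [-1.0, 0.0, -0.0]]
force: [0.3, -0.4, -0.8]
opening: 15.4
```

```bash
python3 go.py 618.5 31.3 103 -93.5
```

```text
t 13.875 pos [618.62  31.37  93.26] yaw -93.27 F [ 0.3  -0.35 -0.84] M [0.03 0.05 0.02] open 15.4 q7 18.1
[-0.0097, -0.0001, 0.0001] [0.0041, -0.0002, -0.0001]
```

>>> play_rows:
  commands:
    - [[-0.001,0,0],[0,0,0],1]
    - [[-0.002,0,0],[0,0,0],1]
    - [[-0.003,0,0],[0,0,0],1]
    - [[-0.004,0,0],[0,0,0],1]
    - [[-0.006,0,0],[0,0,0],1]
    - [[-0.008,0,0],[0,0,0],1]
    - [[-0.009,0,0],[0,0,0],1]
    - [[-0.009,0,0],[0,0,0],1]
  force: 55

```text
t: 14.88
tool_pos: [618.7, 31.2, 102.3]
tool_rot: [[0.0, 0.998, -0.058], [0.0, -0.058, -0.998], [-1.0, 0.0, -0.0]]
force: [0.1, 1.0, -5.9]
opening: 15.8
```

```bash
python3 go.py 618.5 31.3 103 -93.5
```

```text
t 14.875 pos [618.66  31.24 102.31] yaw -93.33 F [ 0.15  0.97 -5.95] M [-0.02  0.08 -0.01] open 15.8 q7 17.6
[-0.0007, -0.0002, -0.0001] [0.003, -0.0001, -0.0002]
```

>>> play_rows:
  commands:
    - [[-0.003,0,0],[0,0,0],1]
    - [[-0.01,0,0],[0,0,0],1]
    - [[-0.019,0,0],[0,0,0],1]
    - [[-0.028,0,0],[0,0,0],1]
    - [[-0.037,0,0],[0,0,0],1]
    - [[-0.045,0,0],[0,0,0],1]
    - [[-0.05,0,0],[0,0,0],1]
    - [[-0.052,0,0],[0,0,0],1]

```text
t: 15.88
tool_pos: [618.7, 31.2, 154.5]
tool_rot: [[0.0, 0.998, -0.058], [0.0, -0.058, -0.998], [-1.0, 0.0, -0.0]]
force: [-0.1, 0.4, -5.2]
opening: 15.7
```

>>> play_rows:
  commands:
    - [[0,0,0],[0,0,0],1]
    - [[0,0,0],[0,0,0],1]
    - [[0,0,0],[0,0,0],1]

```text
t: 16.25
tool_pos: [618.4, 31.2, 153.9]
tool_rot: [[-0.0, 0.998, -0.058], [-0.0, -0.058, -0.998], [-1.0, -0.0, 0.0]]
force: [-1.1, 0.6, -5.7]
opening: 15.8
```

```bash
python3 go.py 513.8 217.4 154 -93.5
python3 - <<'E'
from geo import *
from rig import get_image
s=get_image("scene");cv2.imwrite("pics/s_lift.png",s)
cv2.imwrite("pics/lift.png",cv2.resize(s[170:250,280:370],None,fx=6,fy=6,interpolation=2))
E
```

```text
t 16.25 pos [618.45  31.21 153.94] yaw -93.33 F [-1.07  0.6  -5.66] M [-0.06  0.06  0.  ] open 15.8 q7 15.2
[-0.0, -0.1153, -0.1798] [0.003, 0.0001, 0.0004]
```

View pics/lift.png

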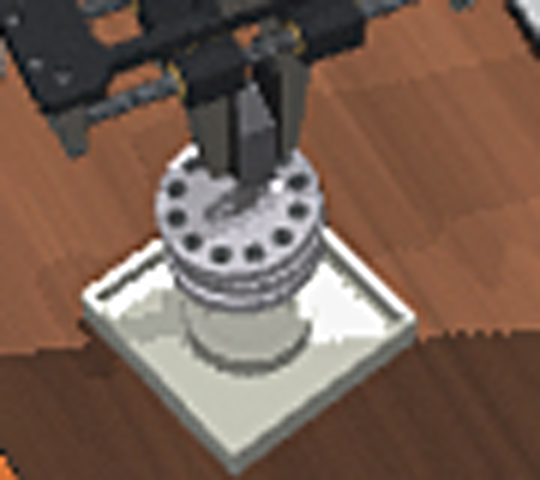

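>>> play_rows:
  commands:
    - [[0,-0.005,-0.008],[0,0,0],1]
    - [[0,-0.015,-0.024],[0,0,0],1]
    - [[0,-0.03,-0.047],[0,0,0],1]
    - [[0,-0.046,-0.072],[0,0,0],1]
    - [[0,-0.062,-0.097],[0,0,0],1]
    - [[0,-0.078,-0.122],[0,0,0],1]
    - [[0,-0.092,-0.144],[0,0,0],1]
    - [[0,-0.102,-0.16],[0,0,0],1]

```text
t: 17.3
tool_pos: [524.4, 199.4, 154.1]
tool_rot: [[-0.001, 0.998, -0.055], [0.001, -0.055, -0.998], [-1.0, -0.001, -0.001]]
force: [0.7, -0.7, -5.2]
opening: 15.7
```

>>> play_rows:
  commands:
    - [[0,-0.007,-0.011],[0,0,0],1]
    - [[0,-0.011,-0.018],[0,0,0],1]
    - [[0,-0.013,-0.02],[0,0,0],1]
    - [[0,-0.013,-0.02],[0,0,0],1]
    - [[0,-0.013,-0.02],[0,0,0],1]

```text
t: 17.92
tool_pos: [514.6, 216.8, 154.3]
tool_rot: [[0.0, 0.998, -0.059], [-0.0, -0.059, -0.998], [-1.0, 0.0, 0.0]]
force: [-0.4, 0.4, -4.8]
opening: 15.6
```

```bash
python3 go.py 514.2 217.7 125 -93.5
python3 - <<'E'
from geo import *
from rig import get_image
s=get_image("scene");cv2.imwrite("pics/s_pl.png",s)
k=9;u0,v0=355,215
a=cv2.resize(s[v0:v0+66,u0:u0+70],None,fx=k,fy=k,interpolation=2)
for i in range(0,70,10):cv2.putText(a,str(u0+i),(i*k,10),0,.4,(0,255,255),1)
for i in range(0,66,10):cv2.putText(a,str(v0+i),(0,i*k+12),0,.4,(0,255,255),1)
cv2.imwrite("pics/pl.png",a)
E
```

```text
t 17.925 pos [514.62 216.81 154.27] yaw -93.4 F [-0.38  0.43 -4.83] M [-0.08  0.07  0.04] open 15.6 q7 -5.7
[0.0293, -0.0005, -0.0009] [0.0017, 0.0002, -0.0004]
```

View pics/pl.png

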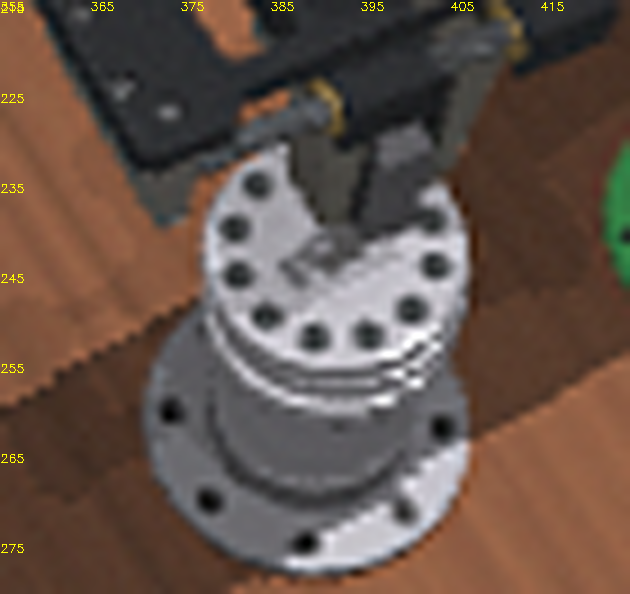

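```bash
python3 - <<'E'
from geo import *
h=crop2px([[257,184],[235,228],[238,274],[267,316],[314,337],[369,335],[411,310],[435,266],[432,219]],9,355,215)
for z in(115,117):
    W=back("scene",h,z)[:,:2];f=lambda p:np.hypot(*(W-p[:2]).T)-p[2]
    r=least_squares(f,[*W.mean(0),28]);print(r.x,r.fun.round(1))
s=cv2.imread("pics/s_pl.png")
# stand base front rim, z=6
e=crop2px([[144,415],[157,470],[190,520],[240,558],[300,573],[350,570],[400,552],[445,515],[468,450]],9,355,215)
W=back("scene",e,4)[:,:2];r=least_squares(lambda p:np.hypot(*(W-p[:2]).T)-48,W.mean(0));print("stand",r.x,r.fun.round(1))
E
python3 go.py 514.2 217.7 98 -93.5
```

```text
[519.49544019 215.27668889  27.97347497] [-0.1 -0.6  0.   0.8  0.3 -0.3 -0.7 -0.3  0.9]
[520.26853267 216.062478    27.91878554] [-0.1 -0.6  0.   0.8  0.3 -0.3 -0.7 -0.3  0.9]
stand [515.1019171  217.35480901] [ 0.  -0.5 -0.2  0.6  0.1 -0.2 -0.2  0.3 -0.4]
t 17.975 pos [514.58 216.89 154.24] yaw -93.39 F [ 0.02  0.58 -4.66] M [-0.12  0.05  0.  ] open 16.0 q7 -5.7
[0.0562, -0.0004, -0.0008] [0.0019, 0.0002, -0.0003]
```

>>> play_rows:
  commands:
    - [[0.005,-0.0016,-0.001],[0,0,0],1]
    - [[0.015,-0.0016,-0.001],[0,0,0],1]
    - [[0.026,-0.0016,-0.001],[0,0,0],1]
    - [[0.037,-0.0016,-0.001],[0,0,0],1]
    - [[0.046,-0.0016,-0.001],[0,0,0],1]
    - [[0.052,-0.0016,-0.001],[0,0,0],1]
    - [[0.055,-0.0016,-0.001],[0,0,0],1]
    - [[0.055,-0.0016,-0.001],[0,0,0],1]

```text
t: 18.98
tool_pos: [512.7, 218.7, 99.2]
tool_rot: [[0.0, 0.998, -0.058], [0.0, -0.058, -0.998], [-1.0, 0.0, -0.0]]
force: [0.0, 0.1, -5.2]
opening: 15.6
```

>>> play_rows:
  commands:
    - [[0.001,0,0],[0,0,0],1]
    - [[0.002,0,0],[0,0,0],1]
    - [[0.003,0,0],[0,0,0],1]
    - [[0.004,0,0],[0,0,0],1]
    - [[0.005,0,0],[0,0,0],1]
    - [[0.006,0,0],[0,0,0],1]
    - [[0.006,0,0],[0,0,0],1]

```text
t: 19.85
tool_pos: [512.8, 218.7, 93.3]
tool_rot: [[0.0, 0.998, -0.058], [0.0, -0.058, -0.998], [-1.0, 0.0, -0.0]]
force: [-0.9, 0.5, -1.1]
opening: 15.4
```

```bash
python3 go.py 513 218 87.5 -93.5
```

```text
t 19.85 pos [512.8  218.7   93.28] yaw -93.33 F [-0.9   0.47 -1.15] M [-0.03  0.1  -0.  ] open 15.4 q7 -2.0
[0.0058, 0.0002, 0.0007] [0.003, -0.0002, -0.0002]
```

>>> play_rows:
  commands:
    - [[0.001,0,0],[0,0,0],1]
    - [[0.002,0,0],[0,0,0],1]
    - [[0.003,0,0],[0,0,0],1]
    - [[0.004,0,0],[0,0,0],1]
    - [[0.005,0,0],[0,0,0],1]
    - [[0.0055,0,0],[0,0,0],1]
    - [[0.0058,0,0],[0,0,0],1]
    - [[0.0058,0,0],[0,0,0],1]

```text
t: 20.85
tool_pos: [512.7, 218.7, 87.4]
tool_rot: [[0.0, 0.998, -0.058], [0.0, -0.058, -0.998], [-1.0, 0.0, -0.0]]
force: [0.0, -0.3, -0.6]
opening: 16.0
```

```bash
python3 go.py 513 218 87 -93.5
```

```text
t 20.85 pos [512.69 218.69  87.4 ] yaw -93.32 F [ 0.03 -0.29 -0.61] M [-0.06  0.02 -0.01] open 16.0 q7 -1.6
[0.0004, 0.0004, 0.0007] [0.0031, -0.0, -0.0]
```

>>> play_rows:
  commands:
    - [[0,0,0],[0,0,0],0.8]
    - [[0,0,0],[0,0,0],0.78]
    - [[0,0,0],[0,0,0],0.75]
    - [[0,0,0],[0,0,0],0.7]
    - [[0,0,0],[0,0,0],0.6]
    - [[0,0,0],[0,0,0],0.5]
    - [[0,0,0],[0,0,0],0.5]
    - [[0,0,0],[0,0,0],0.5]

```text
t: 21.85
tool_pos: [512.7, 218.7, 87.4]
tool_rot: [[0.0, 0.998, -0.058], [0.0, -0.058, -0.998], [-1.0, 0.0, -0.0]]
force: [0.5, 0.4, -0.3]
opening: 45.5
```

```bash
python3 go.py 513 218 240 -93.5
```

```text
t 21.85 pos [512.68 218.66  87.41] yaw -93.33 F [ 0.47  0.45 -0.26] M [-0.04  0.1   0.08] open 45.5 q7 -1.6
[-0.1526, 0.0004, 0.0006] [0.003, -0.0, -0.0]
```

>>> play_rows:
  commands:
    - [[-0.01,0,0],[0,0,0],0.5]
    - [[-0.03,0,0],[0,0,0],0.5]
    - [[-0.055,0,0],[0,0,0],0.5]
    - [[-0.085,0,0],[0,0,0],0.5]
    - [[-0.115,0,0],[0,0,0],0.5]
    - [[-0.14,0,0.03],[0,0,0],0.5]
    - [[-0.14,0,0.07],[0,0,0],0.5]
    - [[-0.14,0,0.11],[0,0,0],0.5]

```text
t: 22.85
tool_pos: [506.6, 107.7, 229.1]
tool_rot: [[0.002, 0.998, -0.058], [0.002, -0.058, -0.998], [-1.0, 0.002, -0.002]]
force: [-0.6, -0.1, -0.1]
opening: 46.0
```

>>> play_rows:
  commands:
    - [[0,0,0.05],[0,0,0],0.5]
    - [[0,0,0.1],[0,0,0],0.5]
    - [[0,0,0.15],[0,0,0],0.5]
    - [[0,0,0.18],[0,0,0],0.5]
    - [[0,0,0.19],[0,0,0],0.5]
    - [[0,0,0.19],[0,0,0],0.5]

```text
t: 23.6
tool_pos: [495.5, -80.6, 227.9]
tool_rot: [[0.001, 0.998, -0.059], [0.001, -0.059, -0.998], [-1.0, 0.001, -0.001]]
force: [0.3, 0.1, -0.3]
opening: 46.2
```

Run:
```python
from geo import *
from rig import get_image
s=get_image("scene");t=get_image("top");cv2.imwrite("pics/s_e.png",s);cv2.imwrite("pics/t_e.png",t)
f=lambda im,u,v,h:cv2.resize(im[v-h:v+h,u-h:u+h],(400,400),interpolation=2)
cv2.imwrite("pics/end.png",np.hstack([f(s,389,256,25),f(t,245,230,25)]))
```

```text
(no output)
```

View pics/end.png

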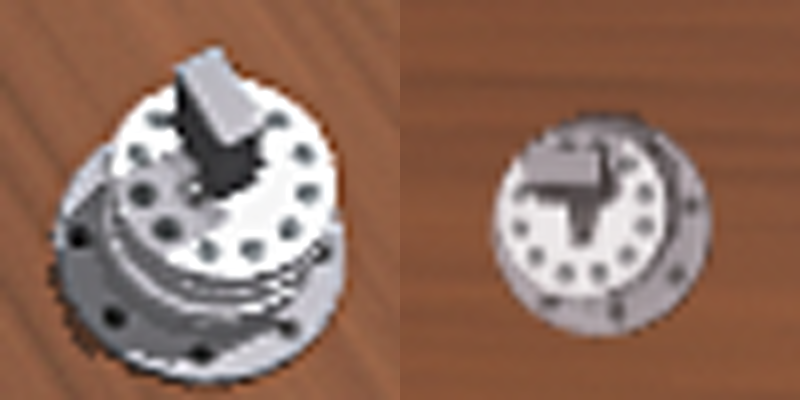

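```bash
python3 - <<'E'
from geo import *
def circ(n,W,r0=None):
    W=W[:,:2]
    r=least_squares(lambda p:np.hypot(*(W-p[:2]).T)-(p[2] if r0 is None else r0),[*W.mean(0),28],loss="soft_l1");return r.x.round(1),np.abs(r.fun).max().round(1)
hs=crop2px([[159,120],[137,154],[143,195],[168,231],[209,250],[253,250],[290,229],[308,192],[302,153],[277,120]],8,364,231)
ht=crop2px(np.array([[627,163],[646,192],[645,227],[627,255],[599,272],[567,273],[536,256],[520,228]])-[400,0],8,220,205)
print("disc_top scene",circ("scene",back("scene",hs,58)),"top",circ("top",back("top",ht,58)))
bs=crop2px([[57,240],[68,290],[100,335],[150,368],[205,380],[260,370],[310,335],[338,285],[345,240]],8,364,231)
bt=crop2px(np.array([[494,220],[505,275],[545,318],[602,336],[660,318],[698,275],[711,220],[695,172],[600,116]])-[400,0],8,220,205)
print("stand scene",circ("scene",back("scene",bs,5),48),"top",circ("top",back("top",bt,6),48))
E
python3 go.py
```

```text
disc_top scene (array([514.2, 217.9,  27.4]), np.float64(0.6)) top (array([510.7, 218.2,  27.6]), np.float64(0.3))
stand scene (array([515. , 216.4,  28. ]), np.float64(1.0)) top (array([511.5, 216.8,  28. ]), np.float64(1.3))
t 23.7 pos [495.52 -79.33 227.51] yaw -93.21 F [0.1  0.39 0.68] M [-0.03  0.07  0.04] open 46.0 q7 19.6
```

The top disc is within about 2 mm of the stand's centre in both cameras, it is flat and the key is upright and crosswise. I'm handing in.

```bash
python3 -c "
from rig import close_job
print(close_job())"
```

```text
the job is handed in; nothing more can be done
None
```

The three discs are on the grey drying stand with the key left standing in them, locked and released, and the job is handed in. It took about 24 s of the 72 s, and `close_job` gave no verdict.

- **Threading:** I fed the key through all three discs by feel. Each contact showed as a force and each slot as a drop back to no force. The hardest press I read was about 12 N, against the limit of 30 N.
- **Locking and lifting:** After a turn of about 90°, the wrist force showed about 5 N hanging on the key. The picture showed all three discs clear and the tray seat empty.
- **Setting down:** I lowered the stack at about 1 mm per row. The load came off the key with no push registered, and I then lowered the key to about 0.6 mm above where I reckoned it would touch the stand's floor and let go.
- **Final position:** In both cameras the topmost disc's centre is within about 2 mm of the stand's centre. It lies flat, and the key is upright with its pin across the slot. The arm ended well clear.

**Checks that disagreed or were missing:**
- The two cameras differ by about 3.5–5 mm in x, so I relied on positions relative to each other.
- An image measured while the stack was in the air put the topmost disc 3–5 mm off in x. The final check did not bear that out.
- I did not measure the lowest disc or the bystanders directly at the end. The arm stayed well above the bystanders throughout.

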